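# Clear the setting block and hold the board holder open at its mark

### The job

Make the circuit-board holder ready for a board: put the two-dot setting block that stands in it back in its own slot of the rack, the one with two dots, upright and fully down, and let go of it. Then grip the black handle of the holder's spring jaw and pull the jaw out until its pointer is level with the black line on the steel mark clip. Finish while still holding it there, since the spring closes it if let go, and leave the other things on the bench where they are.

Things in the scene. Friction and masses are not known exactly. Their poses are not given: they have to be found in the camera images.
- holder: Grey fixed board holder. Base 260 (x) x 150 (y) x 12 mm; origin centre of underside; x runs from the pull handle (near end) to the fixed far jaw (inner face x = +101 mm, top 40 mm above the bench). Dark steel spring jaw, 112 mm wide, x = -40 to -20 mm when closed, top 41 mm above the bench, opens along -x. Bed between the jaws 12 mm above the bench; low rails (18 mm) at y = +-52 mm.
- jaw (a joint): Travel of the spring jaw, m: 0 = closed (where the spring keeps it), growing as it is pulled along the holder's -x, at most 0.080. The return spring pulls with 4.5 N when closed, rising 0.9 N per 10 mm (about 9.5 N at 55 mm). It does not latch.
- jaw_handle (a point): Centre of the top of the pull handle: upright black plate on the spring jaw, 14 mm thick (holder x), 50 mm wide (y), 18 to 70 mm above the bench, 48 mm clear in front of the jaw and joined to it by a 10 mm round bar (top 29 mm above the bench). Moves with the jaw; axes as the holder.
- jaw_pointer (a point): Tip of the thin steel pointer on the spring jaw's +y side, 42 mm above the bench; moves with the jaw, same axes as the holder.
- mark: Steel mark clip standing on the +y edge of the holder's base, 12 x 12 x 30 mm, top 42 mm above the bench; set at 30 to 55 mm of jaw travel; fixed. Origin at its bottom (12 mm above the bench); the black line across its top is at its x = 0. Axes as the holder: the jaw is at the mark when the pointer's x equals the clip's x.
- block: The setting block: loose, aluminium, 40 (x) x 24 (y) x 60 mm (z), 0.11 to 0.22 kg, two black dots on top. Starts upright on the holder's bed between the jaws, its long side roughly across the holder (block x about along holder y). Origin centre of underside. Either way round is right.
- rack: Fixed aluminium rack plate, 100 (x) x 215 (y) x 6 mm; origin centre of underside. Three grey slot holders stand on it side by side along y, 66 mm apart, in any order: one dot (16 mm block already in it, top 71 mm above the bench), two dots (empty), three dots (empty, wider).
- slot2_mouth (a point): Centre of the mouth of the two-dot slot, 31 mm above the bench, z up: an opening 44 (x) x 28 mm (y), 20 mm deep (floor 11 mm above the bench) with 2 mm chamfers. Same axes as the rack. Its slot holder is 80 x 60 x 25 mm with two white dots on its near ledge.
- slot3_mouth (a point): Centre of the mouth of the three-dot slot, 31 mm above the bench: an opening 44 x 36 mm, 20 mm deep; too wide for the block, not its place. Stays empty.
- spool: Bystander: white solder spool, diameter 58 mm, 46 mm high; origin under its centre.
- jar: Bystander: closed jar, diameter 56 mm, 65 mm high; origin under its centre.
- capacitor: Bystander: black can capacitor standing upright, diameter 35 mm, 50 mm high; origin under its centre.
Mind the look-alikes: they are no part of the job. What is meant by the block is not red, and is the larger of those in its own colour.

How it is judged:
By the outcome, as a careful person would: the job done as asked, in the order asked, and still so for the second after the job is handed in, while the arm keeps its last pose, push and grip.
It also fails if it takes over 54 s, if anything falls off the work surface, if the arm or the gripper's body presses on something with over 40 N, if the wrist force passes 120 N, or if a joint passes its speed limit or range.

### The arm

A 6-joint arm with a two-finger parallel gripper is mounted at the origin on the work surface. World frame = base frame: x ahead of the robot, y to its left, z up, the work surface at z = 0. Lengths are in m, angles in degrees, forces in N, time in s.
With the tool pointing down it reaches from about 0.375 to 0.9 m from the base axis. Payload 3.1 kg.
Tool frame: the origin (TCP) lies on the centre line of the jaws, within the pads' length; the fingertips stand 19 mm ahead of it and the grasp point (between the pads) is the TCP (tips_ahead is the distance from the TCP to the fingertips, in m); z points along the fingers, y is the line along which they close (so a half turn about z gives the same grasp; the last joint's range is limited). The gripper opens to 87 mm and grips with 3 to 60 N. Pads are 19 mm wide; open, the fingers measure 117 mm over their backs; the gripper's body (75 mm by 190 mm) begins 51 mm behind the grasp point.
Start: joints at [-86.832, 30.224, 82.088, -0, 67.689, -10.227], TCP at [0.145, -0.608, 0.242] pointing down, gripper open.
Joint ranges: [-176.69, 176.69], [-43.24, 126.21], [12.49, 139.97], [-82, 262], [0, 151.66], [-163.58, 163.58]. Speed limits (degrees/s): [159.86, 159.86, 180, 180, 180, 180].

### API

Orientations are given as a 3x3 rotation matrix whose columns are the frame's x, y, z axes.
In Python, from rig import read_state, capture, hand_in, trace, landmark_of, tips_ahead gives the robot as it stands.
- The arm moves only by the shell command python3 -m jog 'ROWS'. ROWS is JSON, a list of rows, each an object of numbers: "tx", "ty", "tz": the shift along the tool's x, y, z in cm; "roll": the turn about the tool's z in rad; "jaw": the opening, from 0 (shut) to 1 (fully open). A call has 1 to 8 rows; each row shifts and turns the commanded pose from where the row before left it, along the tool's axes as they then stand; what a row does not reach is not made up. A row lasts 1/10 s, in which the tool goes at most 50 mm and 8.59 degrees, less where a joint would pass 70% of its speed; a pose out of reach is approached as far as the arm can. A call with a gripper value outside its range is refused whole. The fingers move at their own pace and stop on an object; the grip force is fixed at half the most. Time passes only in rows, so rows that do not move let the fingers close. It gives the time, the measured TCP pose, the force, the opening and the grip force at its end, in the units of the state.
- read_state(): the state, without advancing time (a new reading comes with each control period).
- capture(name): name is "scene" or "top" or "wrist"; returns a dict with "img" (400x640x3 uint8, red, green, blue), "vertical_fov" (degrees; the focal length in pixels is half the picture's height over the tangent of half this angle, whatever the lens; pixels are square), "cx", "cy" (the principal point, pixels), "k1" (the pictures are not rectified: a ray, as slopes to the right and down, at radius r is drawn at 1 + k1 r^2 times it, then the intrinsics apply), "cam_to_world" (4x4, takes a point from camera to world coordinates); the wrist camera has in their place "tool_from_camera" (4x4, takes a point from camera to tool coordinates, whose origin is the TCP and whose axes are the flange's). Camera axes: x right, y up, looking along -z (the intrinsics and any distortion apply to the point x, -y, -z); pixel columns grow to the right and rows downward; lengths in m; the calibration is good to about 2 mm. A picture is of the moment at which its call begins: read the wrist's pose just before it. There is no depth.
- hand_in(): hands the job in; it is judged then, once.
Trained networks look in the newest picture that a camera, given by its name, has taken for a name from the list of things; names that differ only in an ending like _2 or _b are one class to them, and where a whole thing is asked for, a point or a joint stands for the part that bears it (a point fixed in the world has none). Each returns a list of dicts, best first, with "p" (0 to 1); they miss things now and then, are a little off and sometimes report something else, mostly with a low value. They report only what shows in the picture. A call takes as long as a camera call. They do not tell look-alikes from the thing itself.
- trace(camera, thing): "pixels" (400x640 bool, what is visible of it) and "bbox" ([left, top, width, height] in pixels, round what is visible of it).
- landmark_of(camera, thing): "point" ([row, column] in pixels: a listed point, or the origin of a listed thing).
The state is a dict: "time_s": time; "joint_positions": joint angles; "qvel": joint speeds; "tau": joint torques, N m; "position": TCP position; "tcp_rot": TCP orientation; "force": force on the tool from outside, world axes, zero at the start; "moment": the same for the moment, N m; "opening": opening from 0.0 (shut) to 1.0 (fully open); "grasp_force": force on a finger pad.
Only numpy, scipy, OpenCV 4.12 (cv2) and the standard library are available. Lean on these libraries where they do the work, as an engineer would, in place of code of your own. Each camera call takes 0.05 s, during which the arm holds its last target. There are 200 camera calls.

## Working session

There is one attempt and no reset: what is moved stays moved. The work goes in short steps, Python scripts to look and compute and a shell command to move; the robot and the scene stay as the last step left them, time stands still between calls to the robot, and variables do not carry over. Pictures are saved under pics/ and viewed, at most 10 in all, crops included, and the job is handed in when it is done.

```bash
mkdir -p pics; cat > h.py <<'E'
import numpy as np, cv2, json
from rig import *
def ray(c,row,col,T=None):
    f=200/np.tan(np.radians(c["vertical_fov"]/2))
    d=np.array([(col-c["cx"])/f,(row-c["cy"])/f]); u=d.copy()
    for _ in range(20): u=d/(1+c["k1"]*(u@u))
    T=np.array(c["cam_to_world"]) if T is None else T
    v=T[:3,:3]@np.array([u[0],-u[1],-1]); return T[:3,3],v
def atz(c,row,col,z,T=None):
    o,v=ray(c,row,col,T); return o+v*(z-o[2])/v[2]
def wristT(s,c):
    T=np.eye(4);T[:3,:3]=s["tcp_rot"];T[:3,3]=s["position"];return T@np.array(c["tool_from_camera"])
def proj(c,p,T=None):
    T=np.array(c["cam_to_world"]) if T is None else T
    q=np.linalg.inv(T)@np.append(p,1); u=np.array([q[0],-q[1]])/-q[2]
    f=200/np.tan(np.radians(c["vertical_fov"]/2)); u=u*(1+c["k1"]*(u@u)); return u[1]*f+c["cy"],u[0]*f+c["cx"]
E
python3 - <<'E'
from h import *
print(read_state())
Z=dict(holder=0,jaw_handle=.07,jaw_pointer=.042,mark=.012,block=.012,rack=0,slot2_mouth=.031,slot3_mouth=.031,spool=0,jar=0,capacitor=0)
ims=[]
for n in("top","scene"):
    c=capture(n); cv2.imwrite(f"pics/{n}0.png",c["img"][:,:,::-1])
    print(n,{k:np.round(v,3).tolist() for k,v in c.items() if k!="img"})
    for k,z in Z.items():
        for d in landmark_of(n,k)[:3]:
            print(k,round(d["p"],2),np.round(d["point"],1),np.round(atz(c,*d["point"],z),4))
E
```

```text
{'time_s': 0.0, 'joint_positions': array([-8.68295730e+01,  3.02795284e+01,  8.21560040e+01, -3.02364926e-03,
        6.76879038e+01, -1.02279388e+01]), 'qvel': array([-0.04212128, -0.08541938, -0.04300755, -0.05367825, -0.02235013,
       -0.05552328]), 'tau': array([ 3.84387668e-04, -4.40041709e+01, -1.76592904e+01,  6.32240810e-02,
        5.81669784e-02, -1.59213896e-04]), 'position': array([ 0.1447946 , -0.60729165,  0.24056767]), 'tcp_rot': array([[ 9.72777861e-01,  2.31739520e-01, -1.67896501e-04],
       [ 2.31739340e-01, -9.72775546e-01,  2.14836845e-03],
       [ 3.34536264e-04, -2.12879349e-03, -9.99997678e-01]]), 'force': array([-0.01293912, -1.11727988, -0.95722935]), 'moment': array([ 0.01264209, -0.01947363, -0.02711747]), 'grasp_force': 0.0, 'opening': 1.0023858728194628}
top {'vertical_fov': 54.493, 'cx': 322.906, 'cy': 203.558, 'k1': 0.009, 'cam_to_world': [[0.007, 0.982, -0.188, 0.464], [-1.0, 0.007, -0.004, 0.083], [-0.002, 0.188, 0.982, 0.954], [0.0, 0.0, 0.0, 1.0]]}
holder 0.56 [225.9 288. ] [0.5895 0.1724 0.    ]
jaw_handle 0.67 [260.  290.8] [0.503  0.1576 0.0
[... 1012 characters left out ...]
5.5 209.7] [ 0.5061 -0.2883  0.042 ]
jaw_pointer 0.21 [275.4 329.2] [ 0.7523 -0.096   0.042 ]
mark 0.48 [177.1 308.4] [0.5163 0.221  0.012 ]
block 0.67 [230.4 312.5] [0.6324 0.0331 0.012 ]
block 0.57 [236.9 368.3] [0.7893 0.0859 0.012 ]
block 0.51 [201.3 331.7] [0.6328 0.1607 0.012 ]
rack 0.67 [286.1 231.7] [ 0.5204 -0.2248  0.    ]
slot2_mouth 0.9 [278.9 229.6] [ 0.5179 -0.2209  0.031 ]
slot3_mouth 0.74 [279.2 229.8] [ 0.5189 -0.2214  0.031 ]
slot3_mouth 0.61 [297. 209.] [ 0.5014 -0.2892  0.031 ]
spool 0.75 [275.9 332.4] [ 0.7502 -0.0716  0.    ]
jar 0.83 [321.1 276. ] [ 0.6804 -0.255   0.    ]
jar 0.47 [179.2 309.8] [0.5193 0.2245 0.    ]
capacitor 0.66 [143.1 323.6] [0.4774 0.408  0.    ]
```

View pics/top0.png

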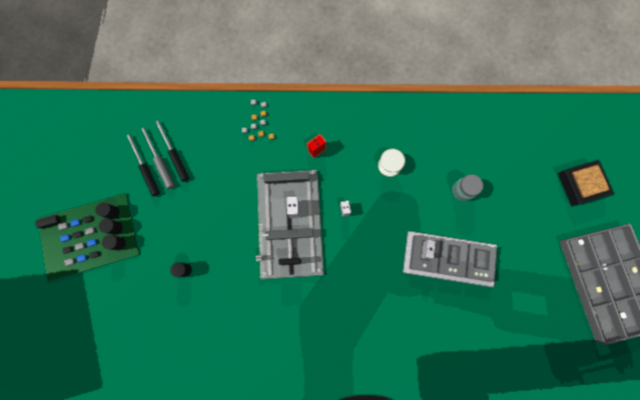

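View pics/scene0.png

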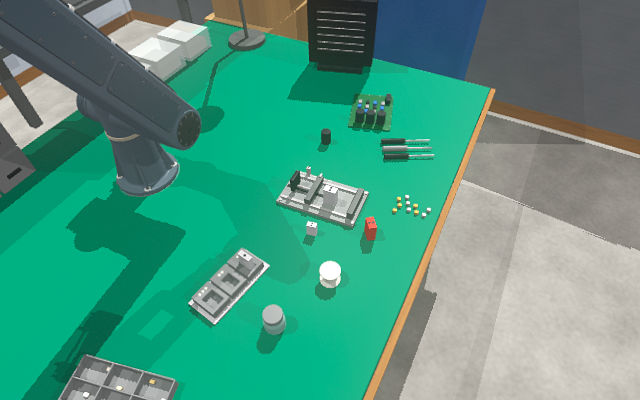

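Candidates for the block in the top view are the grey block standing in the holder at (205,292), a small aluminium block outside it at (208,346), and a red block at (146,316). I choose the one in the holder, which is the larger aluminium one, and will check it in a wrist close-up.

```bash
cat > go.py <<'E'
# usage: go.py x y z [yaw of tool y axis deg] -> needed shift in tool axes (cm) and roll
import sys; from h import *
s=read_state(); R=np.array(s["tcp_rot"]); a=[float(v) for v in sys.argv[1:]]
print("t",round(float(s["time_s"]),2),"pos",np.round(s["position"],4),"shift cm",np.round(R.T@(np.array(a[:3])-s["position"])*100,2))
print("yaw y",np.degrees(np.arctan2(R[1,1],R[0,1])), "q",np.round(s["joint_positions"],1))
if len(a)>3:
    d=np.radians(a[3]); t=np.array([np.cos(d),np.sin(d),0]); v=R.T@t
    r=np.arctan2(-v[0],v[1]); r=(r+np.pi/2)%np.pi-np.pi/2
    print("roll rad",r)
E
python3 - <<'E'
from h import *
c=capture("wrist"); print(np.round(c["tool_from_camera"],3),c["vertical_fov"],c["k1"])
E
python3 go.py 0.52 -0.22 0.30 90; python3 go.py 0.60 0.15 0.30 90
```

```text
[[ 0.     0.955  0.296  0.081]
 [ 1.    -0.    -0.    -0.001]
 [-0.     0.296 -0.955 -0.143]
 [ 0.     0.     0.     1.   ]] 69.02049287632265 -0.008691792990086631
t 1.25 pos [ 0.1448 -0.608   0.2415] shift cm [ 45.49 -29.05  -5.84]
yaw y -76.60419070307394 q [-86.8  30.2  82.1  -0.   67.7 -10.2]
roll rad 0.23380097850393522
t 1.25 pos [ 0.1448 -0.608   0.2415] shift cm [ 61.84 -63.19  -5.84]
yaw y -76.60419070307394 q [-86.8  30.2  82.1  -0.   67.7 -10.2]
roll rad 0.23380097850393522
```

```bash
python3 -m jog '[{"tx":4,"ty":-2.6,"tz":-0.6},{"tx":4,"ty":-2.6,"tz":-0.6},{"tx":4,"ty":-2.6,"tz":-0.6},{"tx":4,"ty":-2.6,"tz":-0.6},{"tx":4,"ty":-2.6,"tz":-0.6},{"tx":4,"ty":-2.6,"tz":-0.6},{"tx":4,"ty":-2.6,"tz":-0.6},{"tx":4,"ty":-2.6,"tz":-0.6}]'; python3 -m jog '[{"tx":4,"ty":-2.6},{"tx":4,"ty":-2.6},{"tx":4,"ty":-2.6},{}]'
python3 - <<'E'
from h import *
s=read_state(); c=capture("wrist"); T=wristT(s,c); cv2.imwrite("pics/w1.png",c["img"][:,:,::-1])
print(s["position"],s["time_s"])
for k,z in dict(rack=0,slot2_mouth=.031,slot3_mouth=.031).items():
    for d in landmark_of("wrist",k)[:3]: print(k,round(d["p"],2),np.round(d["point"],1),np.round(atz(c,*d["point"],z,T),4))
E
python3 go.py 0.60 0.15 0.30 90
```

```text
[ 0.14481777 -0.60796126  0.24154714] 1.25
t 1.45 pos [ 0.1448 -0.608   0.2415] shift cm [ 61.84 -63.19  -5.84]
yaw y -76.60431035154372 q [-86.8  30.2  82.1   0.   67.7 -10.2]
roll rad 0.23379888997625997$[0]: bad value
$[0]: bad value
```

View pics/w1.png

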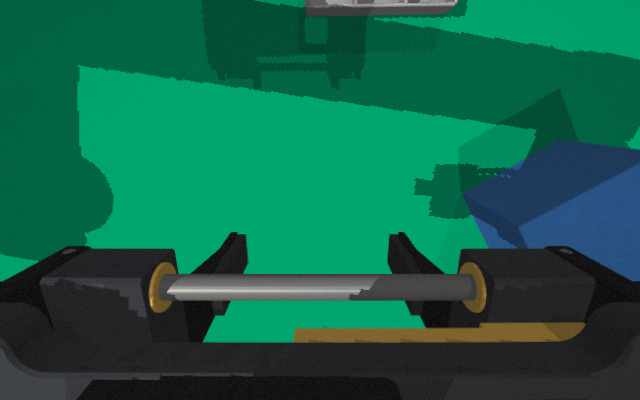

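The arm did not move. The picture shows bare bench with the rack edge at the top (row 10), and the fingers fill the bottom half. The rows probably need every key.

```bash
python3 -m jog '[{"tx":4,"ty":-2.6,"tz":-0.6,"roll":0,"jaw":1},{"tx":4,"ty":-2.6,"tz":-0.6,"roll":0,"jaw":1},{"tx":4,"ty":-2.6,"tz":-0.6,"roll":0,"jaw":1},{"tx":4,"ty":-2.6,"tz":-0.6,"roll":0,"jaw":1},{"tx":4,"ty":-2.6,"tz":-0.6,"roll":0,"jaw":1},{"tx":4,"ty":-2.6,"tz":-0.6,"roll":0,"jaw":1},{"tx":4,"ty":-2.6,"tz":-0.6,"roll":0,"jaw":1},{"tx":2,"ty":-2.6,"tz":-0.6,"roll":0,"jaw":1}]'
python3 go.py 0.44 -0.22 0.30
```

```text
time_s: 2.25
position: [0.3908, -0.3344, 0.2901]
tcp_rot: [[0.972, 0.234, 0.002], [0.234, -0.972, -0.001], [0.002, 0.001, -1.0]]
force: [0.1, 0.2, -0.6]
opening: 0.996
grasp_force: 0.0
t 2.25 pos [ 0.3908 -0.3344  0.2901] shift cm [ 7.46 -9.97 -0.99]
yaw y -76.49309497771317 q [-53.   18.2  94.4   0.1  67.3  23.4]
```

```bash
python3 -m jog '[{"tx":2,"ty":-3,"tz":0,"roll":0,"jaw":1},{"tx":2,"ty":-4,"tz":0,"roll":0,"jaw":1},{"tx":0,"ty":-2,"tz":0,"roll":0,"jaw":1},{"tx":0,"ty":0,"tz":0,"roll":0,"jaw":1},{"tx":0,"ty":0,"tz":0,"roll":0,"jaw":1}]' | head -2
python3 - <<'E'
from h import *
s=read_state(); c=capture("wrist"); T=wristT(s,c); cv2.imwrite("pics/w2.png",c["img"][:,:,::-1])
print(s["position"],s["time_s"])
for k,z in dict(rack=0,slot2_mouth=.031,slot3_mouth=.031).items():
    for d in landmark_of("wrist",k)[:3]: print(k,round(d["p"],2),np.round(d["point"],1),np.round(atz(c,*d["point"],z,T),4))
E
python3 go.py 0.52 0.15 0.30 90
```

```text
time_s: 2.75
position: [0.4069, -0.2397, 0.2899]
[ 0.40692136 -0.23966333  0.28994458] 2.75
slot2_mouth 0.94 [ 80.1 326.2] [ 0.5239 -0.2235  0.031 ]
slot3_mouth 0.56 [103.2 374.6] [ 0.5113 -0.2922  0.031 ]
t 2.95 pos [ 0.4067 -0.2408  0.2896] shift cm [ 20.01 -35.42  -1.06]
yaw y -76.69801451162034 q [-44.2  14.8  99.7  -0.   65.4  32.5]
roll rad 0.2321637635551892
```

View pics/w2.png

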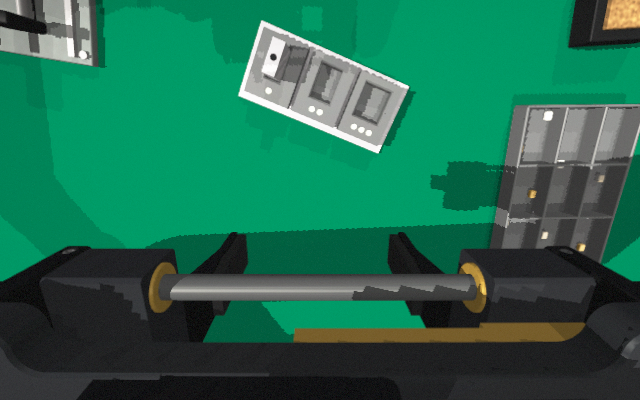

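The picture shows the rack, with the two-dot slot in the middle at (80,326), the one-dot slot with its block at (57,275) and the three-dot slot at (103,373). Next I get the rack's yaw from its mask, then look at the holder.

```bash
python3 - <<'E'
from h import *
s=read_state(); c=capture("wrist"); T=wristT(s,c)
# white rack plate edges: bright pixels
g=c["img"][:200,200:430].astype(int); m=((g.max(2)-g.min(2)<30)&(g.min(2)>60)).astype(np.uint8)
m=cv2.morphologyEx(m,cv2.MORPH_CLOSE,np.ones((9,9)))
n,l,st,_=cv2.connectedComponentsWithStats(m); i=1+np.argmax(st[1:,4])
ys,xs=np.where(l==i)
P=np.array([atz(c,y,x+200,.006,T)[:2] for y,x in zip(ys,xs)])
(r)=cv2.minAreaRect((P*1000).astype(np.float32)); print(r, cv2.boxPoints(r))
for d in trace("wrist","rack")[:1]:
    ys,xs=np.where(d["pixels"]); P=np.array([atz(c,y,x,.006,T)[:2] for y,x in zip(ys,xs)])
    print(d["p"],d["bbox"],cv2.minAreaRect((P*1000).astype(np.float32)))
E
python3 -m jog '[{"tx":2,"ty":-4,"tz":0,"roll":0.03,"jaw":1},{"tx":2,"ty":-4.5,"tz":0,"roll":0.03,"jaw":1},{"tx":2,"ty":-4.5,"tz":0,"roll":0.03,"jaw":1},{"tx":2,"ty":-4.5,"tz":0,"roll":0.03,"jaw":1},{"tx":2,"ty":-4.5,"tz":0,"roll":0.03,"jaw":1},{"tx":2,"ty":-4.5,"tz":0,"roll":0.03,"jaw":1},{"tx":2,"ty":-4,"tz":0,"roll":0.03,"jaw":1},{"tx":0,"ty":-3,"tz":0,"roll":0.02,"jaw":1}]' | head -2; python3 go.py 0.50 0.15 0.30 90
```

```text
((512.59423828125, -223.07528686523438), (215.00997924804688, 100.223388671875), 81.58403778076172) [[ 447.28787  -322.08835 ]
 [ 546.43207  -336.7569  ]
 [ 577.90063  -124.062225]
 [ 478.7564   -109.39368 ]]
0.58 [240.0, 21.5, 167.0, 133.3] ((512.8969116210938, -223.15463256835938), (216.86668395996094, 101.08992004394531), 81.61968231201172)
time_s: 3.85
position: [0.5031, 0.1142, 0.2896]
t 3.85 pos [0.5031 0.1142 0.2896] shift cm [-0.29 -3.59 -1.04]
yaw y -89.79008235516135 q [ 0.3 18.4 94.3  0.  67.2 90.1]
roll rad 0.0036622920035491724
```

```bash
python3 -m jog '[{"tx":-2,"ty":-2,"tz":0,"roll":0,"jaw":0.75},{"tx":-2,"ty":-1,"tz":0,"roll":0,"jaw":0.75},{"tx":0,"ty":0,"tz":0,"roll":0,"jaw":0.75},{"tx":0,"ty":0,"tz":0,"roll":0,"jaw":0.75}]' | head -2
python3 - <<'E'
from h import *
s=read_state(); c=capture("wrist"); T=wristT(s,c); cv2.imwrite("pics/w3.png",c["img"][:,:,::-1])
print(s["position"],s["time_s"])
Z=dict(holder=0,jaw_handle=.07,jaw_pointer=.042,mark=.012,block=.012)
for k,z in Z.items():
    for d in landmark_of("wrist",k)[:3]: print(k,round(d["p"],2),np.round(d["point"],1),np.round(atz(c,*d["point"],z,T),4))
for d in trace("wrist","block")[:3]: print(d["p"],d["bbox"])
E
```

```text
time_s: 4.25
position: [0.461, 0.1417, 0.2897]
[0.46098624 0.14167194 0.28967968] 4.25
holder 0.91 [ 69.1 301.3] [0.5953 0.1643 0.    ]
holder 0.73 [ 92.  248.3] [0.5655 0.2389 0.    ]
holder 0.26 [150.7 129.5] [0.4832 0.421  0.    ]
jaw_handle 0.79 [143.8 303.8] [0.5018 0.1587 0.07  ]
jaw_pointer 0.61 [ 94.5 244. ] [0.5602 0.2352 0.042 ]
mark 0.51 [ 70.  297.9] [0.5927 0.1683 0.012 ]
mark 0.5 [133.6 255.1] [0.5094 0.2302 0.012 ]
block 0.7 [ 44.4 397.4] [0.6242 0.0381 0.012 ]
block 0.64 [ 38.7 308.8] [0.6303 0.1536 0.012 ]
0.72 [389.9, 22.4, 32.1, 34.4]
0.58 [295.6, 8.9, 20.9, 48.6]
```

View pics/w3.png

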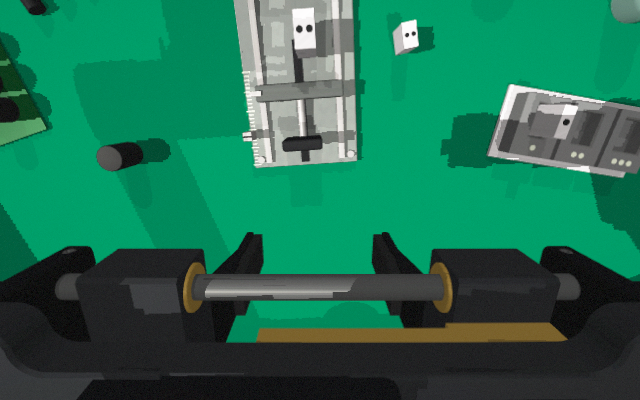

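The picture shows the larger grey two-dot block in the holder at (30,303) and the small look-alike outside it at (37,406). The handle is at (143,303), the pointer near (94,248) and the clip near (135,250). Next I measure the block's top and the holder's axes in a crop.

```bash
python3 - <<'E'
from h import *
im=cv2.imread("pics/w3.png"); a=cv2.resize(im[0:180,225:370],None,fx=3.3,fy=3.3,interpolation=cv2.INTER_CUBIC); cv2.imwrite("pics/w3c.png",a)
s=read_state(); c=capture("wrist"); T=wristT(s,c)
g=c["img"].astype(int)
m=(g.min(2)>215).astype(np.uint8); n,l,st,ce=cv2.connectedComponentsWithStats(m)
for i in range(1,n):
    if st[i,4]>60 and 225<ce[i,0]<430 and ce[i,1]<180:
        ys,xs=np.where(l==i); P=np.array([atz(c,y,x,.072,T)[:2] for y,x in zip(ys,xs)])*1000
        print(st[i],cv2.minAreaRect(P.astype(np.float32)))
for r,cc in((167,256),(159,357)): print(atz(c,r,cc,.012,T))
E
```

```text
[332   0   6  18 103] ((646.7476806640625, 123.54507446289062), (16.19469451904297, 5.45012092590332), 0.997061014175415)
[292   8  23  41 735] ((627.8197021484375, 157.51771545410156), (38.97726821899414, 23.22690200805664), 2.7784183025360107)
[401  20  17  28 337] ((622.6101684570312, 40.57245635986328), (26.20865821838379, 15.789320945739746), 11.986647605895996)
[335  54   6  25 105] ((589.2478637695312, 119.36767578125), (25.2727108001709, 5.5310211181640625), 4.543397426605225)
[245  91  16   6  69] ((559.7666625976562, 217.53070068359375), (5.5067596435546875, 17.448745727539062), 0.0920344740152359)
[337  98   6  33 155] ((536.7332153320312, 115.55996704101562), (37.01468276977539, 5.598407745361328), 4.402758598327637)
[297 100   6  36 106] ((532.5315551757812, 162.46063232421875), (40.52473449707031, 4.142939567565918), 5.326299667358398)
[260 103   8  26 125] ((534.8532104492188, 206.40345764160156), (29.18198585510254, 5.837849140167236), 5.143806457519531)
[264 138   8  25 129] ((493.9918212890625, 203.2147674560547), (29.814693450927734, 6.609315872192383), 4.340603351593018)
[339 142   5  16  75] ((494.8916931152344, 112.47810363769531), (18.420969009399414, 4.967615127563477), 1.4278435707092285)
[0.46137084 0.23133261 0.012     ]
[0.47355046 0.08399634 0.012     ]
```

View pics/w3c.png

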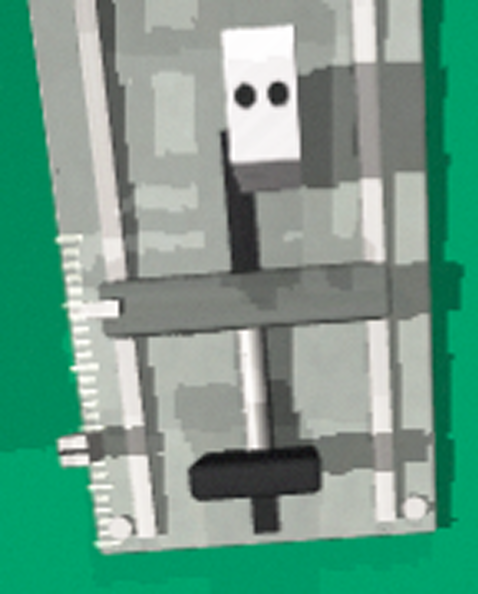

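The crop shows the block upright at crop (95,260), with its 40 mm side along the holder's length rather than across it: the top measures 39 x 23 mm at (0.628, 0.1575), yaw 2.8°. I will grip it across the 40 mm side, which also suits the rack and the handle.

```bash
python3 -m jog '[{"tx":0,"ty":0,"tz":0,"roll":-0.147,"jaw":0.65},{"tx":0,"ty":0,"tz":0,"roll":-0.147,"jaw":0.65},{"tx":0,"ty":0,"tz":0,"roll":-0.147,"jaw":0.65},{"tx":0,"ty":0,"tz":0,"roll":-0.147,"jaw":0.65},{"tx":0,"ty":0,"tz":0,"roll":-0.147,"jaw":0.65},{"tx":0,"ty":0,"tz":0,"roll":-0.147,"jaw":0.65},{"tx":0,"ty":0,"tz":0,"roll":-0.147,"jaw":0.65},{"tx":0,"ty":0,"tz":0,"roll":-0.147,"jaw":0.65}]' | head -2;  python3 -m jog '[{"tx":0,"ty":0,"tz":0,"roll":-0.147,"jaw":0.65},{"tx":0,"ty":0,"tz":0,"roll":-0.147,"jaw":0.65},{"tx":0,"ty":0,"tz":0,"roll":-0.147,"jaw":0.65},{"tx":0,"ty":0,"tz":0,"roll":0,"jaw":0.65}]'; python3 go.py 0.628 0.1575 0.20 2.8
```

```text
time_s: 5.45
position: [0.4605, 0.1417, 0.2895]
time_s: 5.85
position: [0.4605, 0.1417, 0.2895]
tcp_rot: [[-0.049, 0.999, 0.0], [0.999, 0.049, -0.0], [-0.0, 0.0, -1.0]]
force: [-1.6, -1.1, 0.1]
opening: 0.649
grasp_force: 0.0
t 5.85 pos [0.4605 0.1417 0.2895] shift cm [ 0.75 16.81  8.95]
yaw y 2.834604445138868 q [ 3.8 15.6 98.6 -0.  65.8  1. ]
roll rad 0.0006039609986829841
```

```bash
python3 -m jog '[{"tx":0.1,"ty":4,"tz":1,"roll":0,"jaw":0.65},{"tx":0.2,"ty":4,"tz":2,"roll":0,"jaw":0.65},{"tx":0.2,"ty":4,"tz":2,"roll":0,"jaw":0.65},{"tx":0.2,"ty":3.8,"tz":2,"roll":0,"jaw":0.65},{"tx":0.05,"ty":1,"tz":2,"roll":0,"jaw":0.65},{"tx":0,"ty":0,"tz":0,"roll":0,"jaw":0.65},{"tx":0,"ty":0,"tz":0,"roll":0,"jaw":0.65}]'|head -2; python3 - <<'E'
from h import *
s=read_state(); c=capture("wrist"); T=wristT(s,c); cv2.imwrite("pics/w4.png",c["img"][:,:,::-1])
for k,z in dict(jaw_handle=.07,jaw_pointer=.042,mark=.012,block=.012).items():
    for d in landmark_of("wrist",k)[:2]: print(k,round(d["p"],2),np.round(d["point"],1),np.round(atz(c,*d["point"],z,T),4))
print("tcp at z.062 px",proj(c,np.array([s["position"][0],s["position"][1],.072]),T),"block top est px",[np.round(proj(c,np.array([.628+a,.1575+b,.072]),T)) for a in(-.02,.02) for b in(-.012,.012)])
E
python3 go.py 0.628 0.1575 0.062 2.8
```

```text
time_s: 6.55
position: [0.6269, 0.1576, 0.199]
jaw_handle 0.94 [188.7 188.9] [0.5012 0.1602 0.07  ]
jaw_pointer 0.97 [112.9 252.6] [0.5583 0.2332 0.042 ]
jaw_pointer 0.23 [189.8 188.2] [0.4879 0.1508 0.042 ]
mark 0.83 [114.6 210.9] [0.5063 0.2287 0.012 ]
block 0.97 [228.8 443.2] [0.7833 0.1073 0.012 ]
block 0.95 [182.9 321.9] [0.6314 0.1579 0.012 ]
tcp at z.062 px (np.float64(197.88082191599418), np.float64(318.06071410191026)) block top est px [array([209., 298.]), array([185., 299.]), array([211., 339.]), array([187., 341.])]
t 6.8 pos [0.6277 0.1579 0.2012] shift cm [-0.04  0.   13.92]
yaw y 2.846629128315416 q [ 4.2 34.4 81.   0.  64.4  1.4]
roll rad 0.000813964537162537
```

View pics/w4.png

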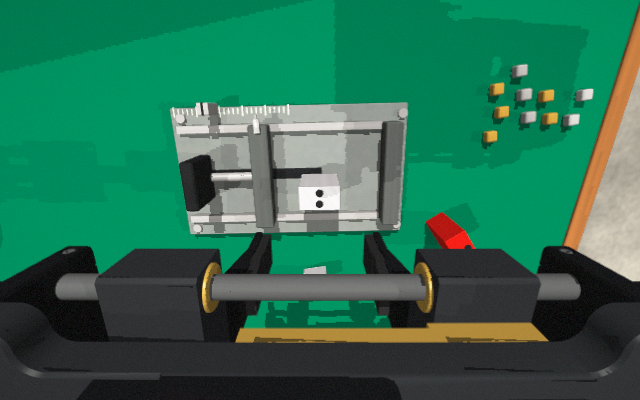

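The picture shows the block top at rows 186–210, columns 299–340, where I predicted it. The clip is at (108,206) and the pointer at (113,253). Now down to grip.

```bash
python3 -m jog '[{"tx":0,"ty":0,"tz":4,"roll":0,"jaw":0.65},{"tx":0,"ty":0,"tz":4,"roll":0,"jaw":0.65},{"tx":0,"ty":0,"tz":3,"roll":0,"jaw":0.65},{"tx":0,"ty":0,"tz":2,"roll":0,"jaw":0.65},{"tx":0,"ty":0,"tz":0.9,"roll":0,"jaw":0.65},{"tx":0,"ty":0,"tz":0,"roll":0,"jaw":0.65}]'; python3 -m jog '[{"tx":0,"ty":0,"tz":0,"roll":0,"jaw":0.2},{"tx":0,"ty":0,"tz":0,"roll":0,"jaw":0.2},{"tx":0,"ty":0,"tz":0,"roll":0,"jaw":0.2},{"tx":0,"ty":0,"tz":0,"roll":0,"jaw":0.2},{"tx":0,"ty":0,"tz":0,"roll":0,"jaw":0.2},{"tx":0,"ty":0,"tz":0,"roll":0,"jaw":0.2}]'
```

```text
time_s: 7.4
position: [0.6272, 0.1578, 0.0601]
tcp_rot: [[-0.05, 0.999, -0.001], [0.999, 0.05, -0.0], [-0.0, -0.001, -1.0]]
force: [0.2, -0.1, -0.0]
opening: 0.649
grasp_force: 0.0
time_s: 8.0
position: [0.6287, 0.1579, 0.0621]
tcp_rot: [[-0.05, 0.999, 0.002], [0.999, 0.05, 0.0], [0.0, 0.002, -1.0]]
force: [-0.5, -0.6, 6.0]
opening: 0.454
grasp_force: 30.0
```

```bash
python3 -m jog '[{"tx":0,"ty":0,"tz":-2,"roll":0,"jaw":0.2},{"tx":0,"ty":0,"tz":-4,"roll":0,"jaw":0.2},{"tx":0,"ty":0,"tz":-4,"roll":0,"jaw":0.2},{"tx":-1,"ty":-0.5,"tz":-3,"roll":0,"jaw":0.2},{"tx":-3,"ty":-1,"tz":-1,"roll":0,"jaw":0.2},{"tx":-4,"ty":-1.3,"tz":0,"roll":0,"jaw":0.2},{"tx":-4,"ty":-1.3,"tz":0,"roll":0,"jaw":0.2},{"tx":-4,"ty":-1.3,"tz":0,"roll":0,"jaw":0.2}]'; python3 -m jog '[{"tx":-4,"ty":-1.3,"tz":0,"roll":0,"jaw":0.2},{"tx":-4,"ty":-1.3,"tz":0,"roll":0,"jaw":0.2},{"tx":-4,"ty":-1.3,"tz":0,"roll":0,"jaw":0.2},{"tx":-4,"ty":-1.3,"tz":0,"roll":0.1,"jaw":0.2},{"tx":-2,"ty":-1,"tz":0,"roll":0.095,"jaw":0.2},{"tx":0,"ty":0,"tz":0,"roll":0,"jaw":0.2}]'|tail -2;  python3 go.py 0.522 -0.223 0.2 -8.4
```

```text
time_s: 8.8
position: [0.5808, -0.0058, 0.2004]
tcp_rot: [[-0.051, 0.999, -0.001], [0.999, 0.051, -0.0], [0.0, -0.001, -1.0]]
force: [-0.3, -0.3, -2.0]
opening: 0.459
grasp_force: 30.0
opening: 0.456
grasp_force: 30.0
t 9.4 pos [ 0.5254 -0.1894  0.2001] shift cm [-3.38  0.17  0.01]
yaw y -8.606745726079382 q [-31.3  28.2  94.1  -0.1  57.7 -22.6]
roll rad -0.003607799135282086
```

```bash
python3 -m jog '[{"tx":-3,"ty":0,"tz":0,"roll":0,"jaw":0.2},{"tx":-3,"ty":0,"tz":0,"roll":0,"jaw":0.2},{"tx":0,"ty":0,"tz":0,"roll":0,"jaw":0.2},{"tx":0,"ty":0,"tz":0,"roll":0,"jaw":0.2}]'|head -2; python3 - <<'E'
from h import *
s=read_state(); c=capture("wrist"); T=wristT(s,c); g=c["img"]; print(s["position"])
o=[]
for k,z in dict(slot2_mouth=.031,slot3_mouth=.031,block=0.1).items():
    for d in landmark_of("wrist",k)[:2]: print(k,round(d["p"],2),np.round(d["point"],1),np.round(atz(c,*d["point"],z,T),4))
# rectified view of plane z=.031 (1 px = .25 mm), axes: col = rack x, row = -rack y, centred at (.522,-.223)
a=np.radians(-8.4); ux=np.array([np.cos(a),np.sin(a)]); uy=np.array([-ux[1],ux[0]])
N=4; W,H=560,600
mx=np.zeros((H,W),np.float32); my=mx.copy()
for r in range(H):
    for q in range(W):
        p=np.array([.522,-.223])+ux*(q-W/2)/N/1000+uy*(H/2-r)/N/1000
        my[r,q],mx[r,q]=proj(c,np.append(p,.031),T)
rc=cv2.remap(g,mx,my,cv2.INTER_LINEAR); cv2.imwrite("pics/rect.png",rc[:,:,::-1])
E
```

```text
time_s: 9.8
position: [0.5181, -0.2453, 0.2001]
[ 0.51805188 -0.24529054  0.20013179]
slot2_mouth 0.68 [167.  318.3] [ 0.5218 -0.2232  0.031 ]
slot3_mouth 0.9 [226.3 321.3] [ 0.5152 -0.2924  0.031 ]
block 0.84 [229.6 318.1] [ 0.515  -0.2669  0.1   ]
block 0.37 [223.6 318.4] [ 0.5161 -0.2611  0.1   ]
```

View pics/rect.png

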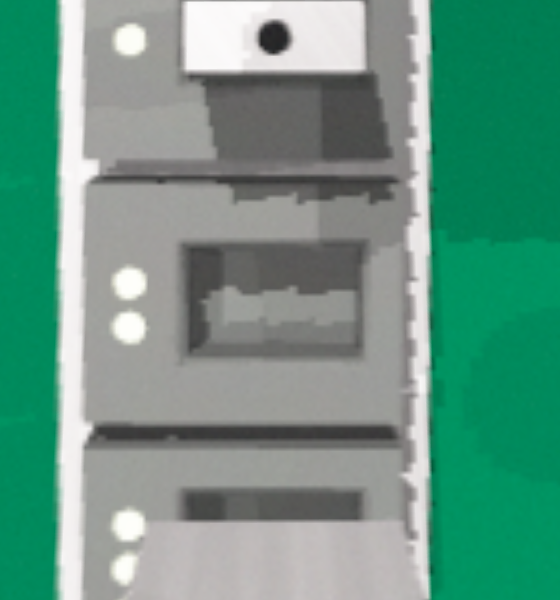

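The rectified picture shows the two-dot slot (two white dots at columns 130, rows 283 and 328) with its mouth spanning columns 182–362 and rows 243–356. It is square to the view, so the yaw is right, and the slot centre is (0.520, -0.2227). The held block's lower edge is at row 520.

```bash
python3 - <<'E'
from h import *
s=read_state(); c=capture("wrist"); T=wristT(s,c)
a=np.radians(-8.4); ux=np.array([np.cos(a),np.sin(a)]); uy=np.array([-ux[1],ux[0]])
R=s["tcp_rot"]
for col in (160,280,400):
    p=np.append(np.array([.522,-.223])+ux*(col-280)/4000+uy*(300-520)/4000,.031)
    q=atz(c,*proj(c,p,T),s["position"][2]-.05,T); print(np.round(R.T@(q-s["position"])*1000,1))
print(np.round(s["force"],1))
E
python3 go.py 0.5202 -0.2227 0.095 -8.4
```

```text
[ 10.7 -18.5  50. ]
[10.7  0.1 50. ]
[10.6 18.6 50. ]
[-0.6 -0.1 -1.3]
t 10.05 pos [ 0.5183 -0.2446  0.2005] shift cm [ 2.19 -0.12 10.55]
yaw y -8.20757065971994 q [-36.4  29.2  92.    0.   58.8 -28.2]
roll rad 0.0033582458757766
```

```bash
python3 -m jog '[{"tx":1.2,"ty":-0.1,"tz":2,"roll":0,"jaw":0.2},{"tx":1.07,"ty":0,"tz":4,"roll":0,"jaw":0.2},{"tx":0,"ty":0,"tz":3.5,"roll":0,"jaw":0.2},{"tx":0,"ty":0,"tz":1,"roll":0,"jaw":0.2},{"tx":0,"ty":0,"tz":0,"roll":0,"jaw":0.2}]'; python3 go.py 0.5202 -0.2217 0.061 -8.4;  python3 -m jog '[{"tx":0,"ty":0,"tz":0.7,"roll":0,"jaw":0.2},{"tx":0,"ty":0,"tz":0.5,"roll":0,"jaw":0.2},{"tx":0,"ty":0,"tz":0.4,"roll":0,"jaw":0.2},{"tx":0,"ty":0,"tz":0.4,"roll":0,"jaw":0.2},{"tx":0,"ty":0,"tz":0,"roll":0,"jaw":0.2}]'
```

```text
time_s: 10.55
position: [0.52, -0.2224, 0.0943]
tcp_rot: [[0.144, 0.99, -0.003], [0.99, -0.144, 0.002], [0.002, -0.003, -1.0]]
force: [0.6, -0.3, -1.4]
opening: 0.456
grasp_force: 30.0
t 10.55 pos [ 0.52   -0.2224  0.0943] shift cm [0.07 0.02 3.33]
yaw y -8.263713754905002 q [-34.5  37.8  97.4   0.   45.  -26.2]
roll rad 0.0023739345335060946
time_s: 11.05
position: [0.5204, -0.2234, 0.0754]
tcp_rot: [[0.145, 0.989, -0.0], [0.989, -0.145, 0.0], [0.0, -0.0, -1.0]]
force: [0.3, -0.7, -1.8]
opening: 0.455
grasp_force: 30.0
```

```bash
python3 -m jog '[{"tx":0,"ty":0,"tz":0.5,"roll":0,"jaw":0.2},{"tx":0,"ty":0,"tz":0.4,"roll":0,"jaw":0.2},{"tx":0,"ty":0,"tz":0.3,"roll":0,"jaw":0.2},{"tx":0,"ty":0,"tz":0.15,"roll":0,"jaw":0.2},{"tx":0,"ty":0,"tz":0,"roll":0,"jaw":0.2},{"tx":0,"ty":0,"tz":0,"roll":0,"jaw":0.2}]'
```

```text
time_s: 11.65
position: [0.5206, -0.2234, 0.062]
tcp_rot: [[0.144, 0.99, 0.0], [0.99, -0.144, -0.0], [-0.0, 0.0, -1.0]]
force: [0.1, -0.6, -2.2]
opening: 0.46
grasp_force: 30.0
```

```bash
python3 -m jog '[{"tx":0,"ty":0,"tz":0.1,"roll":0,"jaw":0.2},{"tx":0,"ty":0,"tz":0.1,"roll":0,"jaw":0.2},{"tx":0,"ty":0,"tz":0,"roll":0,"jaw":0.2}]' | sed -n '2p;4p'; python3 -m jog '[{"tx":0,"ty":0,"tz":0,"roll":0,"jaw":0.65},{"tx":0,"ty":0,"tz":0,"roll":0,"jaw":0.65},{"tx":0,"ty":0,"tz":0,"roll":0,"jaw":0.65},{"tx":0,"ty":0,"tz":-2,"roll":0,"jaw":0.65},{"tx":0,"ty":0,"tz":-4,"roll":0,"jaw":0.65},{"tx":0,"ty":0,"tz":-4,"roll":0,"jaw":0.65},{"tx":-2,"ty":0,"tz":-4,"roll":0,"jaw":0.65},{"tx":0,"ty":0,"tz":0,"roll":0,"jaw":0.65}]'
python3 - <<'E'
from h import *
s=read_state(); c=capture("wrist"); T=wristT(s,c); g=c["img"]; print(s["position"])
a=np.radians(-8.4); ux=np.array([np.cos(a),np.sin(a)]); uy=np.array([-ux[1],ux[0]])
N=4; W,H=480,480
mx=np.zeros((H,W),np.float32); my=mx.copy()
for r in range(H):
    for q in range(W):
        p=np.array([.520,-.2227])+ux*(q-W/2)/N/1000+uy*(H/2-r)/N/1000
        my[r,q],mx[r,q]=proj(c,np.append(p,.071),T)
cv2.imwrite("pics/rect2.png",cv2.remap(g,mx,my,cv2.INTER_LINEAR)[:,:,::-1])
E
```

```text
position: [0.5207, -0.2235, 0.0611]
force: [-1.7, 0.9, 5.0]
time_s: 12.75
position: [0.5212, -0.2473, 0.2059]
tcp_rot: [[0.145, 0.989, 0.011], [0.989, -0.145, -0.009], [-0.007, 0.012, -1.0]]
force: [0.3, 0.1, 0.5]
opening: 0.652
grasp_force: 0.0
[ 0.52117772 -0.24725745  0.20594083]
```

View pics/rect2.png

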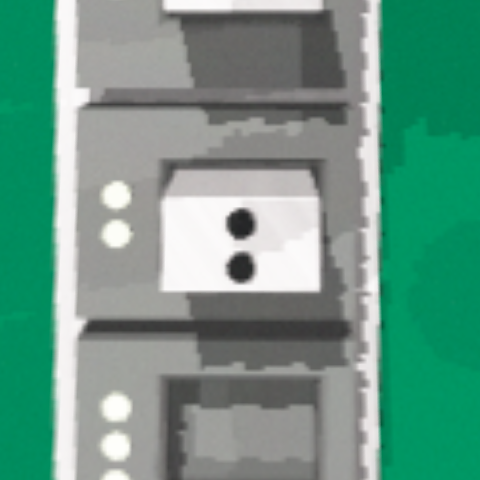

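The picture shows the block upright in the two-dot slot. Its top measures 40 x 24 mm at 71 mm height (rows 196–291, columns 161–321), so it is fully down, and it has been released. On to the handle.

```bash
python3 -m jog '[{"tx":4,"ty":-0.8,"tz":0,"roll":0,"jaw":0.5},{"tx":4.5,"ty":-0.8,"tz":0,"roll":0,"jaw":0.5},{"tx":4.5,"ty":-0.9,"tz":0,"roll":0,"jaw":0.5},{"tx":4.5,"ty":-0.9,"tz":0,"roll":0,"jaw":0.5},{"tx":4.5,"ty":-0.9,"tz":0,"roll":0,"jaw":0.5},{"tx":4.5,"ty":-0.9,"tz":0,"roll":0,"jaw":0.5},{"tx":4.5,"ty":-0.9,"tz":0,"roll":0,"jaw":0.5},{"tx":4.5,"ty":-0.9,"tz":0,"roll":0,"jaw":0.5}]'|head -2; python3 -m jog '[{"tx":2,"ty":-0.4,"tz":0,"roll":-0.13,"jaw":0.5},{"tx":0,"ty":0,"tz":0,"roll":-0.1,"jaw":0.5},{"tx":0,"ty":0,"tz":0,"roll":0,"jaw":0.5},{"tx":0,"ty":0,"tz":0,"roll":0,"jaw":0.5}]'|head -2;python3 go.py 0.502 0.159 0.2 4.7
python3 - <<'E'
from h import *
s=read_state(); c=capture("wrist"); T=wristT(s,c)
for k,z in dict(jaw_handle=.07,jaw_pointer=.042,mark=.012,holder=0).items():
    for d in landmark_of("wrist",k)[:2]: print(k,round(d["p"],2),np.round(d["point"],1),np.round(atz(c,*d["point"],z,T),4))
a=np.radians(4.7); ux=np.array([np.cos(a),np.sin(a)]); uy=np.array([-ux[1],ux[0]])
N=4; W,H=600,560
mx=np.zeros((H,W),np.float32); my=mx.copy()
for r in range(H):
    for q in range(W):
        p=np.array([.532,.189])+ux*(q-W/2)/N/1000+uy*(H/2-r)/N/1000
        my[r,q],mx[r,q]=proj(c,np.append(p,.042),T)
cv2.imwrite("pics/rect3.png",cv2.remap(c["img"],mx,my,cv2.INTER_LINEAR)[:,:,::-1])
E
```

```text
time_s: 13.6
position: [0.4979, 0.1203, 0.1984]
time_s: 14.0
position: [0.4977, 0.1386, 0.1989]
t 14.0 pos [0.4977 0.1386 0.1989] shift cm [ 1.99  0.59 -0.11]
yaw y 4.753880213958417 q [  3.2  25.4 100.    0.   54.7  -1.6]
roll rad 0.0009402042324078153
jaw_handle 0.9 [174.2 325.3] [0.5027 0.1622 0.07  ]
jaw_pointer 0.93 [102.8 388.9] [0.5596 0.2325 0.042 ]
mark 0.47 [ 99.7 334.4] [0.5076 0.2319 0.012 ]
holder 0.78 [163.  401.9] [0.5951 0.1683 0.    ]
```

View pics/rect3.png

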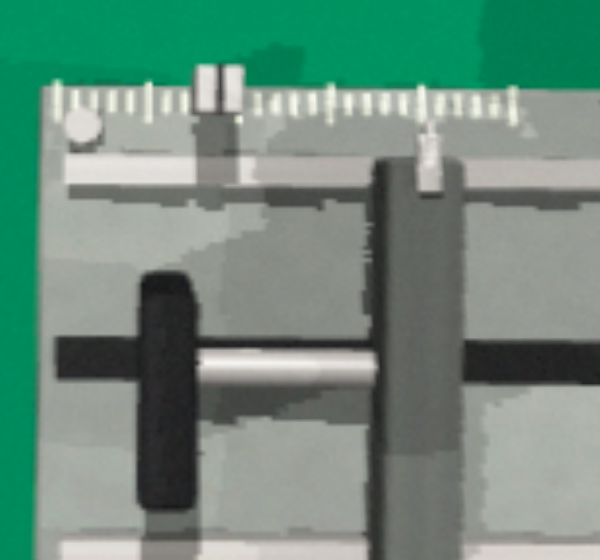

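The rectified picture shows the black line on the clip at column 219.5 and the pointer tip at column 429.5, so the travel needed is about 52.5 mm. The handle is at columns 137–198, clear for the fingers. Grip next.

```bash
python3 -m jog '[{"tx":1.2,"ty":0.4,"tz":1,"roll":0,"jaw":0.5},{"tx":1,"ty":0.25,"tz":3,"roll":0,"jaw":0.5},{"tx":0,"ty":0,"tz":4,"roll":0,"jaw":0.5},{"tx":0,"ty":0,"tz":3,"roll":0,"jaw":0.5},{"tx":0,"ty":0,"tz":2,"roll":0,"jaw":0.5},{"tx":0,"ty":0,"tz":1,"roll":0,"jaw":0.5},{"tx":0,"ty":0,"tz":0.4,"roll":0,"jaw":0.5},{"tx":0,"ty":0,"tz":0,"roll":0,"jaw":0.5}]'; python3 -m jog '[{"tx":0,"ty":0,"tz":0,"roll":0,"jaw":0},{"tx":0,"ty":0,"tz":0,"roll":0,"jaw":0},{"tx":0,"ty":0,"tz":0,"roll":0,"jaw":0},{"tx":0,"ty":0,"tz":0,"roll":0,"jaw":0},{"tx":0,"ty":0,"tz":0,"roll":0,"jaw":0},{"tx":0,"ty":0,"tz":0,"roll":0,"jaw":0},{"tx":0,"ty":0,"tz":0,"roll":0,"jaw":0}]'
cat > meas.py <<'E'
from h import *
s=read_state(); c=capture("wrist"); T=wristT(s,c)
a=np.radians(4.7); ux=np.array([np.cos(a),np.sin(a)]); uy=np.array([-ux[1],ux[0]]); O=np.array([.5965,.1668])
print("tcp in holder mm",np.round([(s["position"][:2]-O)@ux*1000,(s["position"][:2]-O)@uy*1000],1),"z",s["position"][2],"t",s["time_s"],"F",np.round(s["force"],1),s["opening"],s["grasp_force"])
for k,z in dict(jaw_pointer=.042,mark=.042,jaw_handle=.07).items():
    for d in landmark_of("wrist",k)[:1]:
        zz=.012 if k=="mark" else z
        p=atz(c,*d["point"],zz,T)[:2]-O; print(k,round(d["p"],2),np.round(d["point"]),np.round([p@ux*1000,p@uy*1000],1))
# rectified z=.042 strip: x -110..-10 mm, y 55..85 mm at 5 px/mm
N=5; W,H=600,200
mx=np.zeros((H,W),np.float32); my=mx.copy()
for r in range(H):
    for q in range(W):
        p=O+ux*(-.125+q/N/1000)+uy*(.085-r/N/1000); my[r,q],mx[r,q]=proj(c,np.append(p,.042),T)
rc=cv2.remap(c["img"],mx,my,cv2.INTER_LINEAR); np.save("rc.npy",rc)
E
python3 meas.py
```

```text
time_s: 15.05
position: [0.5035, 0.1613, 0.0559]
tcp_rot: [[-0.085, 0.996, 0.0], [0.996, 0.085, 0.0], [0.0, 0.0, -1.0]]
force: [-0.7, 0.4, -0.8]
opening: 0.495
grasp_force: 0.0
time_s: 15.75
position: [0.5011, 0.1609, 0.0563]
tcp_rot: [[-0.084, 0.996, -0.004], [0.996, 0.084, -0.0], [0.0, -0.004, -1.0]]
force: [-4.2, -0.7, 5.4]
opening: 0.162
grasp_force: 30.0
tcp in holder mm [-95.5   2. ] z 0.056319944164500556 t 15.75 F [-4.2 -0.7  5.4] 0.1616281891498713 29.96163961943239
jaw_pointer 0.73 [142. 437.] [-32.   67.4]
mark 0.69 [127. 339.] [-83.   73.6]
jaw_handle 0.75 [277. 318.] [-95.7   2.9]
```

```bash
python3 -m jog '[{"tx":0,"ty":-0.5,"tz":0,"roll":0,"jaw":0},{"tx":0,"ty":-1,"tz":0,"roll":0,"jaw":0},{"tx":0,"ty":-1,"tz":0,"roll":0,"jaw":0},{"tx":0,"ty":-1,"tz":0,"roll":0,"jaw":0},{"tx":0,"ty":-1,"tz":0,"roll":0,"jaw":0},{"tx":0,"ty":-0.5,"tz":0,"roll":0,"jaw":0},{"tx":0,"ty":0,"tz":0,"roll":0,"jaw":0},{"tx":0,"ty":0,"tz":0,"roll":0,"jaw":0}]'; python3 meas.py; python3 - <<'E'
import numpy as np,cv2
rc=np.load("rc.npy"); g=cv2.cvtColor(rc,cv2.COLOR_RGB2GRAY)
b=g[:,120:320]; 
for r in range(0,200,8): print(r,"".join("%x"%(v//16) for v in b[r,::2]))
E
```

```text
time_s: 16.75
position: [0.4586, 0.1578, 0.0564]
tcp_rot: [[-0.083, 0.996, 0.011], [0.997, 0.083, 0.002], [0.001, 0.011, -1.0]]
force: [8.3, 4.2, -5.7]
opening: 0.16
grasp_force: 30.2
tcp in holder mm [-138.2    2.3] z 0.05639534481893876 t 16.75 F [ 8.3  4.2 -5.7] 0.159979690648605 30.22804241954873
jaw_pointer 0.89 [142. 438.] [-73.8  67.9]
mark 0.75 [128. 404.] [-83.4  73.4]
jaw_handle 0.62 [274. 317.] [-139.1    4.7]
0 6666666666666666666655555555555555555555555555555555555555555555555555666666666666666666666666555555
8 6666666666666665555555555555555555555555555555555555555555555555555556666666666666666666666666666555
16 6666666666667788777777777777777777766666666555555555555555555555555566666666666666666666666666666555
24 56666555555555555555666666666679bddeeeeeeeeb622259cddddddddb8655555555555665555555566665555555555555
32 77777777666555556555555666655579bcdddddddddb72224acddddddddb966666666666666666666666666668cdc8655555
40 99999accb97455556665666666665679cdddddddddca532248cddddddddcba999999abcba99999abcbb999999bdedba99999
48 88889bedb7444444555556666666567acddddddddddb622259
[... 1234 characters left out ...]
22222222222233455556665555555555567abccdeeeddcbba9766666666558abbbbbbb
152 55666666666666655544444455443222222222222233445556665555555555557abccccbbbbbbba976666666656689999999
160 44444444444444444444444444443222222222222233445556655555555555557abcccbbbbbbbba976666656655555555555
168 44444445688875444444444444443222222222222233455566665555555555568abcccbbbbbbbbb976666556656789999999
176 8888888888888888888888876444322222222222233344556666666666666543445555555555667666666666656789999999
184 8888888888888888888888887544322222222222223344556666666666666666666666666666666666666666666789999999
192 8888888888888888888888886544332222222222223345556666666666665554445566666666666666666556556789999999
```

```bash
python3 -m jog '[{"tx":0,"ty":-0.4,"tz":0,"roll":0,"jaw":0},{"tx":0,"ty":-0.4,"tz":0,"roll":0,"jaw":0},{"tx":0,"ty":0,"tz":0,"roll":0,"jaw":0},{"tx":0,"ty":0,"tz":0,"roll":0,"jaw":0},{"tx":0,"ty":0,"tz":0,"roll":0,"jaw":0}]'|sed -n '2p;4p'; python3 meas.py; cat > prof.py <<'E'
import numpy as np,cv2
rc=np.load("rc.npy"); g=cv2.cvtColor(rc,cv2.COLOR_RGB2GRAY)
b=g[:,170:280]
for r in range(32,170,8): print(r,"".join("%x"%(v//16) for v in b[r]))
E
python3 prof.py
```

```text
position: [0.4515, 0.1572, 0.0564]
force: [8.3, 4.6, -5.9]
tcp in holder mm [-145.3    2.3] z 0.05641310873773862 t 17.45 F [ 8.3  4.6 -5.9] 0.15964305292872305 30.22325235235826
jaw_pointer 0.92 [140. 436.] [-82.   69.2]
mark 0.66 [130. 414.] [-84.   71.9]
jaw_handle 0.6 [276. 318.] [-145.6    3.8]
32 5565555556789abccdddddddddddddddddecb963222223468accdddddddddddddddcba9876666666666666666666666666666666666666
40 6665555556789bccddddddddddddddddddcca875322222369bcdddddddddddddddddcbaa9999999aabccccbbaa9999999999aabbcccbba
48 666655556678abcdddddddddddddddddddcba753322223468abcddddddddddddddddcba999999999aceeeedcba99999999999aceeeedcb
56 656555556779abcdddddddddddddddddddcba863222222468abccddddddddddddddccbaa9999999aacdeeddbaa9999999999abcdeeedcb
64 5544444455689accddddddddddddddddddcb9864322233469bcdddddddddddddddccbbaa9999999abcdeedcba999999999999aceeeedcb
72 44444444556799abbbbbbbccbbbbccccccba96422222235679aabbbbbbbbbbbbbbbaaa9999999999999999999999999999999999999999
80 55555555555555555677888899888888888876666555555678888888888888998999999999999999999999999999999999999999999999
8
[... 561 characters left out ...]
bbbbbbbbbb
128 455554444444455555555555444433333323334446789abbccccccccccccccbbbbbbbbbaa9888899abbbbbbbbbbbbbbbbbbbbbbbbbbbbb
136 444555566666666666666666666666666554444455789abbccccccccccccbbbbbbbbbbaa987766666666666666667899abbbbbbbbbbbbb
144 33444555555566666666655555555555555444445678abbcccccccdddddccbbbbbbbbbbaa9766666666666666666566679aabbbbbbbbbb
152 334455555555666666655555555555555554444456789abbccccccccccbbbbbbbbbbbbaa98776666666666666666556667889999999999
160 334445555555666666665555555555555555544456789abccccccccbbbbbbbbbbbbbbbaa98766666666666665555555555555555555555
168 33444555556666666655555555555555544433445678abbccccccbbbbbbbbbbbbbbbbbaa98766666666666656665555555555555555555
```

```bash
python3 -m jog '[{"tx":0,"ty":-0.15,"tz":0,"roll":0,"jaw":0},{"tx":0,"ty":-0.15,"tz":0,"roll":0,"jaw":0},{"tx":0,"ty":0,"tz":0,"roll":0,"jaw":0},{"tx":0,"ty":0,"tz":0,"roll":0,"jaw":0},{"tx":0,"ty":0,"tz":0,"roll":0,"jaw":0}]'|sed -n '2p;4p'; python3 meas.py; python3 prof.py
```

```text
position: [0.4488, 0.157, 0.0564]
force: [8.9, 4.8, -6.6]
tcp in holder mm [-148.     2.4] z 0.056424538013854574 t 18.15 F [ 8.9  4.8 -6.6] 0.161739135836723 30.24260625753925
jaw_pointer 0.87 [140. 437.] [-84.  69.]
mark 0.94 [130. 420.] [-83.2  72.2]
jaw_handle 0.86 [276. 318.] [-148.4    3.6]
32 6665555556789abccddddddddddddddddddcb964222222579acddddddddddddddddcba9876666666666666666666666666666665555555
40 6655555566789bccddddddddddddddddddcba864322223369bcddddddddddddddddccbaaa999aaabccccbaaa999999999aabbccccbbaaa
48 665555556678abcdddddddddddddddddddcba853322223457abcddddddddddddddddcba9999999bdeefedcb999999999998aceeeedbba9
56 555555556789abcdddddddddddddddddddcb9864222222479accdddddddddddddddccbaa999999acdeeedcaa9999999999aabdeeddbaa9
64 444444445679abcdddddddddddddddddddcb9743322223358bccdddddddddddddddcbbaa99999abbcdddcba999999999999bdeeedcba99
72 44444444566789abbbbbbbbbbccbbbbbbbba97422222224689abbbbbbbbbbbbbbbbbaa9999999999999999999999999999999999999999
80 55555555555555555677889999999999988776555555555677888888888888899999999999999999999999999999999999999999999999
88 5
[... 558 characters left out ...]
bbbbbbbbbb
128 55555544445544444444333334456789abbcccccccdeeeeedcccbbbbbba9888889aabbbbbbbbbbbbbbbbbbbbbbbbbbbbbbbbbbbbbbbbbb
136 66666666666666666666666555556789abcccccccdddeeeedcccbbbbbaa98776666666666666667789aabbbbbbbbbbbbbbbbbbbbbbbbbb
144 6666655555555555555555555545679abbbcccccccccccddddcccbbbbbaa8766666666666666666666789aabbbbbbbbbbbbbbbbbbbbbbb
152 66655555555555555555555555556789abbcccccccccccbbbbbbbbbbbaa987766666666666655555566677888889999999999999999999
160 6555555555555555555555555556679abbccccccccccbbbbbbbbbbbbbaa986666666666666666655555555555555555555555555555555
168 6666666666666666555555555445679abbbcccccccccbbbbbbbbbbbbbaa987666666666666666655555555555555555555555555555555
```

```bash
python3 -m jog '[{"tx":0,"ty":-0.04,"tz":0,"roll":0,"jaw":0},{"tx":0,"ty":0,"tz":0,"roll":0,"jaw":0},{"tx":0,"ty":0,"tz":0,"roll":0,"jaw":0}]'|sed -n '2p;4p'; python3 meas.py; python3 - <<'E'
from h import *
c=capture("wrist"); s=read_state(); T=wristT(s,c)
a=np.radians(4.7); ux=np.array([np.cos(a),np.sin(a)]); uy=np.array([-ux[1],ux[0]]); O=np.array([.5965,.1668])
r,q=map(round,proj(c,np.append(O+ux*-.0826+uy*.068,.042),T)); g=cv2.cvtColor(c["img"],cv2.COLOR_RGB2GRAY)
print(r,q); print("cols",q-12,q+12)
for i in range(r-14,r+16): print(i," ".join("%3d"%v for v in g[i,q-12:q+13]))
for y in(.075,.068,.06): print(y,[np.round(proj(c,np.append(O+ux*x+uy*y,.042),T),1) for x in(-.0836,-.0826,-.0816)])
E
```

```text
position: [0.4487, 0.157, 0.0564]
force: [8.3, 4.9, -6.7]
tcp in holder mm [-148.1    2.4] z 0.056402507027744964 t 18.65 F [ 8.3  4.9 -6.7] 0.1585913709497944 30.2604559622705
jaw_pointer 0.63 [139. 440.] [-82.9  69.7]
mark 0.57 [130. 420.] [-83.1  72.5]
jaw_handle 0.83 [277. 319.] [-147.9    3.3]
142 440
cols 428 452
128  90 104 158 205 219 219 218 219 219 220 216 163  64  42  42  70 178 220 220 222 221 223 224 197 160
129  93 111 169 212 220 220 214 215 219 216 217 163  60  42  42  95 182 218 219 221 222 222 221 190 159
130  99 121 174 214 222 220 214 212 218 218 218 156  37  43  43 127 193 214 217 219 219 220 218 184 154
131  94 125 184 218 221 221 217 215 218 218 218 157  38  41  42 131 193 213 215 216 218 220 215 180 153
132  92 136 190 218 223 223 217 216 221 219 200 132  40  41  41 162 211 211 212 214 217 217 208 173 153
133  86 141 195 216 224 222 220 220 220 219 197 123  41  42  39 170 214 215 210 209 212 217 197 167 153
134  83 126 187 218 220 222 220 220 221 219 181  96  40  43  66 174 219 217 216 213 210 214 193 164 154
135  81 125 172 188 196 194 195 197 196 196 147  61
[... 1867 characters left out ...]
6 237 220 192 190 194 166 139 146 147 148 149 146 147 149
154  84  86  86  81  79 112 167 192 196 198 225 230 221 211 191 192 177 166 173 171 172 171 173 175 172
155  47  48  49  63  71 120 172 195 196 224 231 230 224 193 190 192 178 176 183 184 180 183 182 183 184
156  43  43  43  55  78 125 180 197 195 209 225 224 214 199 190 188 186 188 185 184 185 187 186 186 187
157  78  80  65  58  75 132 180 194 205 216 231 234 213 191 190 185 186 187 190 188 191 189 189 188 188
0.075 [array([128.5, 439.4]), array([128.5, 441.2]), array([128.5, 443.1])]
0.068 [array([141.8, 437.8]), array([141.8, 439.6]), array([141.8, 441.5])]
0.06 [array([156.7, 436. ]), array([156.7, 437.8]), array([156.7, 439.6])]
```

```bash
python3 -m jog '[{"tx":0,"ty":-0.06,"tz":0,"roll":0,"jaw":0},{"tx":0,"ty":0,"tz":0,"roll":0,"jaw":0},{"tx":0,"ty":0,"tz":0,"roll":0,"jaw":0},{"tx":0,"ty":0,"tz":0,"roll":0,"jaw":0}]'|sed -n '2p;4p'; python3 meas.py; python3 - <<'E'
from h import *
s=read_state(); c=capture("wrist"); T=wristT(s,c)
a=np.radians(4.7); ux=np.array([np.cos(a),np.sin(a)]); uy=np.array([-ux[1],ux[0]]); O=np.array([.5965,.1668])
r,q=map(round,proj(c,np.append(O+ux*-.0826+uy*.068,.042),T)); g=cv2.cvtColor(c["img"],cv2.COLOR_RGB2GRAY)
print("cols",q-8)
for i in (r-12,r-10,r+2,r+4,r+6,r+9,r+10,r+11): print(i,np.round(proj(c,np.append(O+ux*-.0826+uy*(.068-(i-r)*.00054),.042),T),1)," ".join("%3d"%v for v in g[i,q-8:q+9]))
t=read_state(); f=landmark_of("wrist","block"); print([ (round(d["p"],2),np.round(d["point"])) for d in f[:2]])
E
```

```text
position: [0.4481, 0.157, 0.0564]
force: [8.4, 4.6, -7.9]
tcp in holder mm [-148.7    2.4] z 0.056411920139702566 t 19.3 F [ 8.4  4.6 -7.9] 0.16374957979621232 30.262900348752737
jaw_pointer 0.77 [141. 437.] [-84.6  68.6]
mark 0.92 [130. 421.] [-83.2  72.4]
jaw_handle 0.7 [278. 320.] [-147.9    2.4]
cols 433
130 [129.5 442.2] 220 221 215 215 217 217 219 157  39  40  44 126 192 217 217 218 220
132 [131.6 441.9] 222 222 216 215 220 218 200 128  39  43  41 133 195 211 211 215 215
144 [143.8 440.4] 149 150 151 128  87 104 159 182 181 168 155 152 151 151 149 152 150
146 [145.9 440.2] 151 153 142 111  76 123 170 180 181 166 150 151 153 151 150 151 151
148 [147.9 439.9] 152 152 141 108  76 143 181 181 178 160 152 151 151 151 151 152 152
151 [150.9 439.5]  82 138 186 195 208 217 228 238 220 190 190 166 148 153 153 151 151
152 [151.9 439.4]  92 151 189 194 216 236 245 237 204 189 191 161 139 142 148 151 150
153 [152.9 439.3]  97 155 194 194 217 242 249 233 191 189 193 167 140 143 147 147 149
[]
```

The pointer is now within about 0.2 mm of the line, the grip is steady at 30 N, and the block is in its slot.

```bash
python3 -c "
from rig import *
print(hand_in())"
```

```text
the job is handed in; nothing more can be done
None
```

The two-dot block is back in its rack slot, upright, fully down and released. The gripper is holding the spring jaw with its pointer on the clip's black line, within about 0.2 mm by my camera measurement; I handed the job in at about 19 s of the 54 s allowed.

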